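Lock the stone-setting turntable

TASK

Lock the ring-setting turntable on the jeweller's bench: with a fingertip, push the upright pin round until the slot in the disc faces the lock bar, then push the bar by its head into the slot until it is fully home, its head up against the guide. Only push: do not lift the bar, and leave the other things on the bench where they are.

Things in the scene. Friction and masses are not known exactly. Their poses are not given: they have to be found in the camera images.
- turntable: the fixture's fixed base on the bench: dark steel plate 10 mm thick, 150 x 150 mm, with a 64 mm wide tongue along +y to 205 mm from the origin. Origin: on the bench (z = 0), on the disc's vertical axis; z up. Its +y points from the disc to the bar's head; the bar is pushed along -y, at x = 0
- index_disc (a joint): angle of the slotted disc, rad, about the vertical axis, positive counter-clockwise from above, no end stops. At 0 (or 2 pi) the slot faces along the base's +y, in line with the bar. Bearing friction about 0.08 N m; it stays where it is left. Plain aluminium disc, 130 mm in diameter, 14 mm thick, top 26 mm above the bench; a steel ring vice stands on it within 20 mm of the axis, to 62 mm above the bench
- slot_mouth (a point): middle of the mouth of the disc's only slot: on the rim, 65 mm from the axis, at the height of the disc's top (26 mm). The slot is radial, right through the disc, 16 mm wide, from the rim in to 28 mm from the axis; its mouth is flared to 26 mm
- pin_top (a point): centre of the top of the turning pin, a plain upright steel pin 12 mm in diameter that stands 32 mm above the disc (26 to 58 mm above the bench), 50 mm from the axis, on the side opposite to the slot
- lock_bar: loose steel lock bar (0.2 kg) lying in the guide: bar 10 mm wide, 12 mm high, with a tapered tip; at its outer end a block head 44 mm wide (x), 14 thick (y), 26 high (z). Origin: centre of the head's underside, 10 mm above the bench; y runs from tip to head, as the base's y. The tip is 104 mm from the origin along -y. Origin to disc axis: 137 mm when fully home, 174 to 190 mm at the start
- guide_end (a point): middle of the guide's outer end, where the head's front face stops when fully home: 130 mm from the disc's axis along the base's +y, 24 mm above the bench. The guide is two rails 12 mm wide, 13 mm apart, from 70 to 130 mm from the axis, their tops 24 mm above the bench, with a bridge over the bar at 94 to 116 mm, its top 30 mm above the bench
- bar_tip (a point): middle of the end of the bar's tip, 6 mm above its underside; 33 mm from the disc's axis when fully home
- flux_jar: bystander: small jar with a metal cap, 42 mm in diameter, 48 mm high; origin at the centre of its underside
- bench_block: bystander: bare steel block 56 x 56 x 20 mm; origin at the centre of its underside
- brush: bystander: bench brush lying down, 150 mm long along its x axis; origin under its middle
- ring_clamp: bystander: wooden ring clamp lying down, about 112 x 24 x 20 mm, long along x; origin under its middle
- ring_box: bystander: small closed ring box 52 x 52 x 38 mm; origin at the centre of its underside
- carton: bystander: flat carton 55 x 120 x 30 mm; origin at the centre of its underside
Things that resemble listed ones, but are neither listed nor needed, are in the scene too. What is shaped like the lock_bar but green or yellow is not meant.

How it is judged:
On the way, in this order (a step that is already met when the one before it is completed fails the run):
1. the slot faces the bar (its mouth within 7 mm of the bar's line) (x of slot_mouth in the frame of turntable between -0.007 and 0.007 m and y of slot_mouth in the frame of turntable above 0.05 m), for 0.2 s.
2. the bar is fully home in the slot (all of step 1 and y of bar_tip in the frame of turntable below 0.037 m and x of bar_tip in the frame of turntable between -0.006 and 0.006 m and height (world z) of lock_bar between 0.006 and 0.014 m and angle between lock_bar's own z axis and vertical below 0.08 rad), for 0.2 s.
At the end, for the whole second after the job is handed in: The slot's mouth is within 7 mm of the bar's line, and the bar lies flat in its guide and in the slot, its tip within 37 mm of the disc's axis along the guide (fully home is 33 mm), within 6 mm sideways, at rest (all of step 2 and linear speed of lock_bar below 0.02 m/s); the robot touches nothing.
It fails at once if the lock bar is lifted or tipped (more than 8 mm up, or 0.2 rad) (height (world z) of lock_bar above 0.018 m or angle between lock_bar's own z axis and vertical above 0.2 rad).
It fails at once if another thing on the bench (jar, block, brush, clamp, box, carton) is moved more than 20 mm (distance of any of flux_jar, bench_block, brush, ring_clamp, ring_box, carton from where it was at the start of the episode above 0.02 m).
It also fails if it takes over 54 s, if anything falls off the work surface, if the arm or the gripper's body presses on something with over 40 N, if the wrist force passes 120 N, or if a joint passes its speed limit or range.

ROBOT

A 6-joint arm with a two-finger parallel gripper is mounted at the origin on the work surface. World frame = base frame: x ahead of the robot, y to its left, z up, the work surface at z = 0. Lengths are in m, angles in rad, forces in N, time in s.
With the tool pointing down it reaches from about 0.275 to 0.875 m from the base axis. Payload 12.5 kg.
Tool frame: the origin (TCP) lies at the very end of the fingers, on their centre line; the grasp point (between the pads) lies 19 mm behind it; z points along the fingers, y is the line along which they close (so a half turn about z gives the same grasp; the last joint's range is limited). The gripper opens to 85 mm and grips with 20 to 120 N. Pads are 22 mm wide; open, the fingers measure 114 mm over their backs; the gripper's body (76 mm by 85 mm) begins 54 mm behind the grasp point. The pads swing forward as they close: fully open they stand 13 mm farther back than shut.
Start: joints at [1.043, 0.351, 1.652, -0, 1.139, -0.085], TCP at [0.236, 0.497, 0.231] pointing down, gripper open.
Joint ranges: [-2.75, 2.75], [-0.79, 2.1], [0.01, 2.65], [-1.57, 4.71], [0.07, 3.14], [-2.87, 2.87]. Speed limits (rad/s): [2.22, 2.22, 2.79, 3.14, 3.14, 3.14].

INTERFACE

Orientations are given as a 3x3 rotation matrix whose columns are the frame's x, y, z axes.
In Python, from bench import manip gives the robot as it stands. Calls block until the motion is done:
- manip.move_ptp(position, orientation): joint-space move of the TCP to a pose.
- manip.move_l(position, attitude=None, max_speed=0.15): straight line of the TCP; attitude=None keeps the orientation; max_speed is the mean speed in m/s.
- manip.move_j(angles): joint-space move.
- manip.set_gripper(opening, effort=None): opening from 0.0 (shut) to 1.0 (fully open); effort is the grip in N (None keeps the last); returns when the fingers have stopped.
- manip.dwell(seconds).
- manip.inverse_kinematics(position, orientation): joint angles nearest the present ones, or None.
- manip.grab_frame(name): name is "scene" or "top" or "wrist"; returns (picture, depth): 480x640x3 uint8, red, green, blue; 480x640 float32, m along the optical axis (not along the pixel's ray), 0 where there is no reading.
- manip.get_calibration(name): a dict with "camera_matrix" (3x3 intrinsics, pixels), "k1" (the pictures are not rectified: a ray, as slopes to the right and down, at radius r is drawn at 1 + k1 r^2 times it, then the intrinsics apply), "R" (3x3) and "t" (3): a world point X has camera coordinates R X + t. Camera axes: x right, y down, z forward; pixel columns grow to the right and rows downward; lengths in m; the calibration is good to about 2 mm. A picture is of the moment at which its call begins: read the wrist's pose just before it. get_calibration takes no time and is no camera call; for the wrist camera it gives the pose at the moment of the call.
A pose or a line that the arm cannot do raises manip.Unreachable and nothing moves.
- manip.sign_off(): hands the job in; it is judged then, once.
Trained networks look in the newest picture that a camera, given by its name, has taken for a name from the list of things; names that differ only in an ending like _2 or _b are one class to them, and where a whole thing is asked for, a point or a joint stands for the part that bears it (a point fixed in the world has none). Each returns a list of dicts, best first, with "confidence" (0 to 1); they miss things now and then, are a little off and sometimes report something else, mostly with a low value. They report only what shows in the picture. A call takes as long as a camera call. They do not tell look-alikes from the thing itself.
- manip.look_for(camera, name): "at" ([x, y, z] in m, in world coordinates, good to about 4 mm: the middle of the surface that is visible of it).
Readings, each from a call of its own:
- manip.current_time(): time.
- manip.current_qpos(): joint angles.
- manip.current_joint_vel(): joint speeds.
- manip.current_joint_torque(): joint torques, N m.
- manip.current_ee_pos(): TCP position.
- manip.current_tcp_rot(): TCP orientation.
- manip.current_force(): force on the tool from outside, world axes, zero at the start.
- manip.current_ft_torque(): the same for the moment, N m.
- manip.current_grip_width(): opening from 0.0 (shut) to 1.0 (fully open).
- manip.current_grip_force(): force on a finger pad.
Only numpy, scipy, OpenCV 4.12 (cv2) and the standard library are available. Lean on these libraries where they do the work, as an engineer would, in place of code of your own. Each camera call takes 0.05 s, during which the arm holds its last target. There are 200 camera calls.

## Working session

There is one attempt and no reset: what is moved stays moved. The work goes in short steps, each a Python script; the robot and the scene stay as the last script left them, time stands still between calls to the robot, and variables do not carry over. Pictures are saved under pics/ and viewed, at most 10 in all, crops included, and the job is handed in when it is done.

```bash
mkdir -p pics; ls
cat > h.py <<'E'
import numpy as np, cv2
from bench import manip
def save(cam,fn):
    p,d=manip.grab_frame(cam); cv2.imwrite('pics/'+fn,p[:,:,::-1]); np.save('pics/'+fn+'.npy',d); return p,d
def pt(cam,u,v,d=None,z=None):
    c=manip.get_calibration(cam);K=np.array(c['camera_matrix']);R=np.array(c['R']);t=np.array(c['t'])
    q=np.array([(u-K[0,2])/K[0,0],(v-K[1,2])/K[1,1]]);s=q.copy()
    for _ in range(20): s=q/(1+c['k1']*(s@s))
    r=R.T@np.array([*s,1]);o=-R.T@t
    return o+r*(d if z is None else (z-o[2])/r[2])
E
python3 - <<'E'
from h import *
np.set_printoptions(precision=4,suppress=True)
for c in ['top','scene']:
    save(c,c+'0.png')
    for n in ['turntable','index_disc','slot_mouth','pin_top','lock_bar','guide_end','bar_tip','flux_jar','bench_block','brush','ring_clamp','ring_box','carton']:
        print(c,n,[(np.round(r['at'],3).tolist(),round(r['confidence'],2)) for r in manip.look_for(c,n)])
print(manip.current_time())
E
```

```text
pics
top turntable [([0.52, -0.103, 0.023], 0.8)]
top index_disc [([0.526, -0.125, 0.024], 0.65)]
top slot_mouth [([0.522, -0.123, 0.026], 0.69)]
top pin_top [([0.526, -0.124, 0.023], 0.66)]
top lock_bar [([0.401, 0.174, 0.012], 0.8), ([0.344, -0.226, 0.016], 0.74), ([0.535, 0.045, 0.02], 0.56)]
top guide_end [([0.524, -0.107, 0.028], 0.78)]
top bar_tip [([0.352, -0.227, 0.01], 0.66), ([0.533, 0.042, 0.022], 0.59)]
top flux_jar [([0.421, 0.003, 0.043], 0.84)]
top bench_block [([0.376, -0.122, 0.017], 0.73)]
top brush [([0.654, -0.151, 0.019], 0.81)]
top ring_clamp [([0.645, 0.033, 0.017], 0.58), ([0.42, 0.002, 0.044], 0.39)]
top ring_box [([0.533, 0.287, 0.039], 0.68)]
top carton [([0.574, -0.366, 0.028], 0.96), ([0.523, -0.102, 0.022], 0.25)]
scene turntable [([0.548, -0.091, 0.027], 0.85), ([0.586, -0.356, 0.029], 0.27)]
scene index_disc [([0.539, -0.115, 0.028], 0.75)]
scene slot_mouth []
scene pin_top [([0.538, -0.119, 0.025], 0.95), ([0.538, 0.042, 0.026], 0.71)]
scene lock_bar [([0.348, -0.234, 0.012], 0.98), ([0.399, 0.172, 0.01], 0.87), ([0.534, 0.046, 0.023], 0.86)]
scene guide_end [([0.551, -0.092, 0.023], 0.77)]
scene bar_tip [([0.54, 0.046, 0.025], 0.97), ([0.35, -0.231, 0.012], 0.89), ([0.401, 0.167, 0.013], 0.86)]
scene flux_jar [([0.435, 0.008, 0.039], 0.56)]
scene bench_block [([0.539, -0.123, 0.026], 0.6)]
scene brush [([0.665, -0.148, 0.019], 0.9)]
scene ring_clamp [([0.65, 0.037, 0.019], 0.89)]
scene ring_box [([0.546, 0.29, 0.038], 0.82)]
scene carton [([0.584, -0.356, 0.031], 0.68), ([0.55, -0.089, 0.025], 0.56)]
1.4
```

View pics/top0.png

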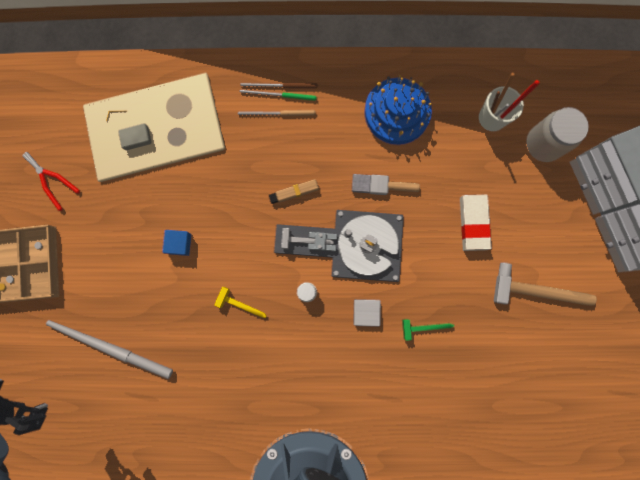

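View pics/scene0.png

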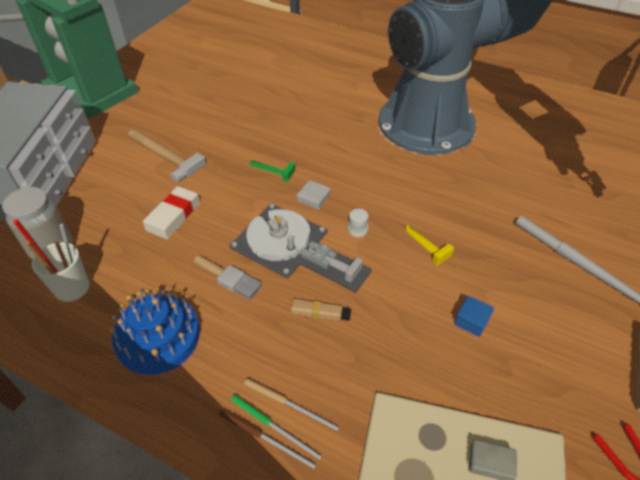

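Run:
```python
from h import *
np.set_printoptions(precision=4,suppress=True)
print(manip.current_tcp_rot()); c=manip.get_calibration('wrist');R=np.array(c['R']);print(R,-R.T@np.array(c['t']),c['camera_matrix'])
p=manip.current_ee_pos()
# yaw 0 candidate: tool x = world x, y=-y
Rd=np.diag([1.,-1,-1])
for y in np.radians(range(-180,180,30)):
    A=np.array([[np.cos(y),-np.sin(y),0],[np.sin(y),np.cos(y),0],[0,0,1]])@Rd
    q=manip.inverse_kinematics([.5,-.1,.27],A); print(np.degrees(y).round(),None if q is None else np.array(q))
im=cv2.imread('pics/top0.png')[190:300,260:420]
cv2.imwrite('pics/top0z.png',cv2.resize(im,None,fx=5,fy=5,interpolation=cv2.INTER_CUBIC))
```

```text
[[-0.9036  0.4285  0.    ]
 [ 0.4285  0.9036  0.    ]
 [ 0.      0.     -1.    ]]
[[ 0.4281  0.9037  0.0017]
 [ 0.8564 -0.4063  0.3187]
 [ 0.2887 -0.135  -0.9479]] [0.1613 0.5314 0.374 ] [[425.5052   0.     324.3767]
 [  0.     425.5052 241.6503]
 [  0.       0.       1.    ]]
-180.0 [-0.2887  0.238   1.7056 -0.      1.198  -1.8595]
-150.0 [-0.2887  0.238   1.7056 -0.      1.198  -2.3831]
-120.0 None
-90.0 [-0.2887  0.238   1.7056 -0.      1.198   2.8529]
-60.0 [-0.2887  0.238   1.7056 -0.      1.198   2.3293]
-30.0 [-0.2887  0.238   1.7056 -0.      1.198   1.8057]
0.0 [-0.2887  0.238   1.7056 -0.      1.198   1.2821]
30.0 [-0.2887  0.238   1.7056 -0.      1.198   0.7585]
60.0 [-0.2887  0.238   1.7056 -0.      1.198   0.2349]
90.0 [-0.2887  0.238   1.7056 -0.      1.198  -0.2887]
120.0 [-0.2887  0.238   1.7056 -0.      1.198  -0.8123]
150.0 [-0.2887  0.238   1.7056 -0.      1.198  -1.3359]
```

View pics/top0z.png

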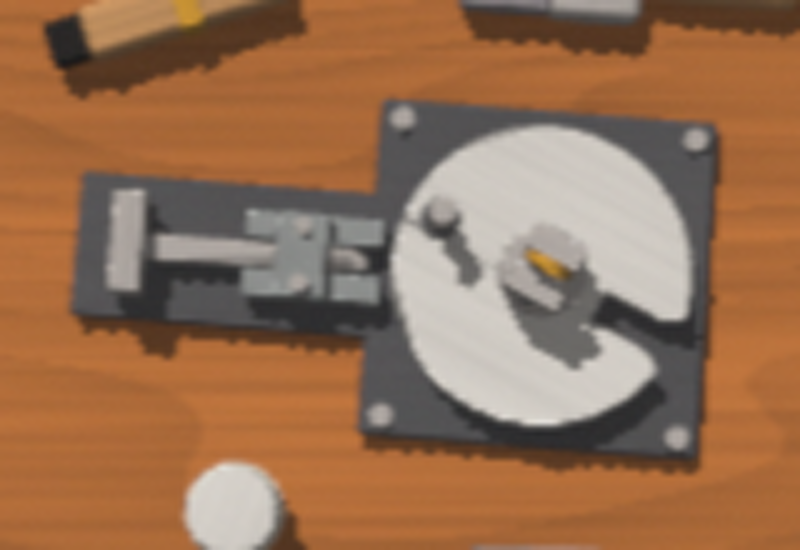

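Run:
```python
from h import *
np.set_printoptions(precision=4,suppress=True)
f=lambda u,v,z:pt('top',260+(u-2)/5,190+(v-2)/5,z=z)
C=f(542,275,.026);P=f(442,213,.058);M=f(674,343,.026)
B=[f(*b,.012) for b in [(403,118),(695,139),(380,415),(677,437)]]
H=f(127,240,.036)
print('C',C,'bolts',np.mean(B,0),'P',P,'M',M,'H',H)
print(np.linalg.norm((P-C)[:2]),np.linalg.norm((M-C)[:2]),np.linalg.norm((H-C)[:2]))
g=lambda a:np.degrees(np.arctan2(a[1],a[0]))
print('base y', g(B[0]-B[1]),g(B[2]-B[3]),g(B[0]-B[2])+90,g(H-C),'pin',g(P-C),'slot',g(M-C))
```

```text
C [ 0.5229 -0.1282  0.026 ] bolts [ 0.5237 -0.1279  0.012 ] P [ 0.5462 -0.0836  0.058 ] M [ 0.4932 -0.185   0.026 ] H [0.5376 0.0513 0.036 ]
0.0502575273641182 0.06418355060664059 0.18004938343601767
base y 85.70155201441791 85.58616640886216 85.3022267391836 85.33455956236435 pin 62.41481656359838 slot -117.61466230382676
```

```bash
cat >> h.py <<'E'
C=np.array([.5233,-.128]); BY=np.radians(85.5)
def att(psi):
    c,s=np.cos(psi),np.sin(psi); return np.array([[c,-s,0],[s,c,0],[0,0,1]])@np.diag([1.,-1,-1])
def orb(deg,z=.034,r=.05):
    a=np.radians(deg); return [*(C+r*np.array([np.cos(a),np.sin(a)])),z],att(a+np.pi/2)
E
python3 - <<'E'
from h import *
np.set_printoptions(precision=4,suppress=True)
manip.set_gripper(0.0,20)
p,A=orb(99,.10); manip.move_ptp(p,A); print(manip.current_time())
manip.move_l(orb(99)[0],max_speed=.1); print(manip.current_time(),manip.current_force(),manip.current_qpos())
for d in list(range(84,-60,-15))+[-60]:
    p,A=orb(d); manip.move_l(p,A,max_speed=.06); print(d,manip.current_time(),manip.current_force(),manip.current_ee_pos())
save('top','top1.png'); save('wrist','wrist1.png')
im=cv2.imread('pics/top1.png')[190:300,260:420]
a=cv2.resize(im,None,fx=4,fy=4,interpolation=cv2.INTER_CUBIC)[:,:400*2]
w=cv2.resize(cv2.imread('pics/wrist1.png'),None,fx=.25,fy=.25)
cv2.imwrite('pics/top1z.png',a)
E
```

```text
4.4917
5.3 [-0.0994  0.3291  0.9654] [-0.2405  0.5928  1.8588  0.      0.6894 -1.9685]
84 5.7083 [-0.3261  0.2106  0.6305] [ 0.5287 -0.0783  0.0345]
69 6.1167 [-0.2005  0.4261 -0.0585] [ 0.541  -0.0813  0.0341]
54 6.525 [ 0.4425 -0.3976  0.3127] [ 0.5524 -0.0875  0.034 ]
39 6.9333 [-0.1134  0.0617 -0.134 ] [ 0.5619 -0.0964  0.034 ]
24 7.3417 [ 0.4239 -0.3053  0.1611] [ 0.5688 -0.1075  0.034 ]
9 7.75 [-0.5134  0.2016 -0.0695] [ 0.5726 -0.12    0.034 ]
-6 8.1583 [-0.2352 -0.7926  0.1038] [ 0.573 -0.133  0.034]
-21 8.5667 [ 0.3612 -0.6416  0.2448] [ 0.57   -0.1457  0.0341]
-36 8.975 [0.7917 0.0608 0.8619] [ 0.5639 -0.1572  0.034 ]
-51 9.3833 [ 0.0406 -0.4267 -0.2793] [ 0.555  -0.1667  0.034 ]
-60 9.6917 [-0.2917 -0.4548  0.2024] [ 0.5485 -0.1712  0.034 ]
```

View pics/wrist1.png

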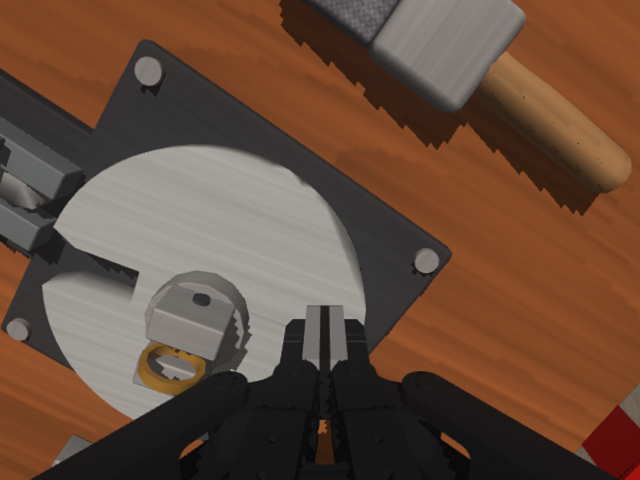

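View pics/top1z.png

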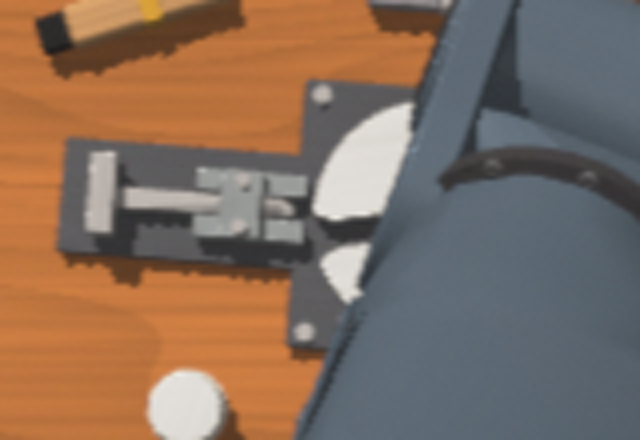

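Run:
```python
from h import *
np.set_printoptions(precision=4,suppress=True)
y=np.array([np.cos(BY),np.sin(BY)]);x=np.array([y[1],-y[0]])
for n,u,v,z in [('mouthA',54,228,.026),('mouthB',43,287,.026),('innerA',138,270,.026),('innerB',133,302,.026),('b1',148,70,.012),('b2',427,261,.012),('b3',18,329,.012),('rail1',82,175,.024),('rail2',50,222,.024)]:
    q=pt('wrist',u,v,z=z)[:2]; w=q-C; print(n,q,'base',np.array([w@x,w@y]))
im=cv2.imread('pics/wrist1.png')[120:360,0:240]
cv2.imwrite('pics/w1z.png',cv2.resize(im,None,fx=2.5,fy=2.5,interpolation=cv2.INTER_CUBIC))
```

```text
mouthA [ 0.5285 -0.0644] base [0.0002 0.0638]
mouthB [ 0.5023 -0.0684] base [-0.0256  0.0578]
innerA [ 0.5292 -0.0994] base [0.0036 0.029 ]
innerB [ 0.5152 -0.1028] base [-0.01    0.0245]
b1 [ 0.5962 -0.0688] base [0.068  0.0647]
b2 [ 0.5857 -0.1993] base [ 0.0678 -0.0661]
b3 [ 0.4645 -0.0586] base [-0.064   0.0646]
rail1 [ 0.5523 -0.0662] base [0.0241 0.0639]
rail2 [ 0.5288 -0.0614] base [0.0002 0.0668]
```

View pics/w1z.png

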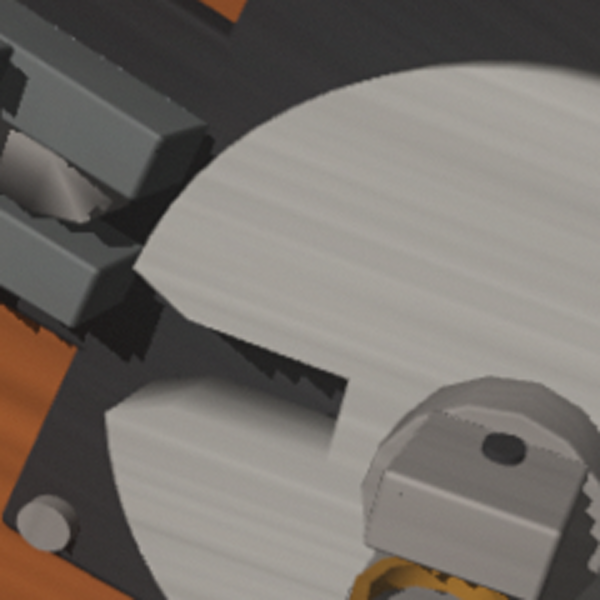

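Run:
```python
from h import *
np.set_printoptions(precision=4,suppress=True)
p,A=orb(-73.3); manip.move_l(p,A,max_speed=.04); print(manip.current_time(),manip.current_ee_pos())
p2,A=orb(-60); manip.move_l(p2,A,max_speed=.1)
p2[2]=.10; manip.move_l(p2,max_speed=.15)
save('wrist','wrist2.png'); c=manip.get_calibration('wrist'); import pickle; pickle.dump(c,open('c2.pkl','wb')); print(manip.current_time())
```

```text
10.2333 [ 0.5378 -0.1759  0.034 ]
11.2583
```

View pics/wrist2.png

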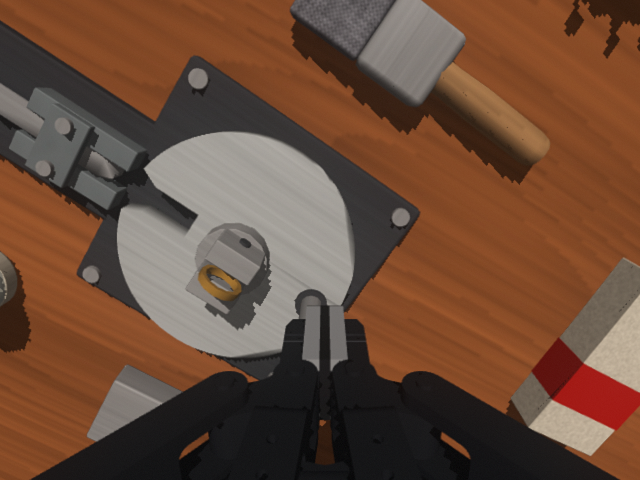

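Run:
```python
from h import *
np.set_printoptions(precision=4,suppress=True)
y=np.array([np.cos(BY),np.sin(BY)]);x=np.array([y[1],-y[0]])
for n,u,v,z in [('mouthA',145,180,.026),('mouthB',119,210,.026),('innerA',197,214,.026),('innerB',187,235,.026),('b1',198,78,.012),('b2',401,217,.012),('b3',91,274,.012),('railL',148,156,.024),('railR',107,208,.024),('pin',311,301,.058)]:
    w=pt('wrist',u,v,z=z)[:2]-C; print(n,'base',np.array([w@x,w@y]))
im=cv2.imread('pics/wrist2.png')[100:280,60:300]
cv2.imwrite('pics/w2z.png',cv2.resize(im,None,fx=3.3,fy=3.3,interpolation=cv2.INTER_CUBIC))
```

```text
mouthA base [0.0106 0.0593]
mouthB base [-0.0117  0.0636]
innerA base [0.01   0.0279]
innerB base [-0.0032  0.0267]
b1 base [0.0676 0.0645]
b2 base [ 0.0678 -0.0657]
b3 base [-0.0642  0.0645]
railL base [0.0218 0.0642]
railR base [-0.0154  0.0701]
pin base [ 0.016  -0.0417]
```

View pics/w2z.png

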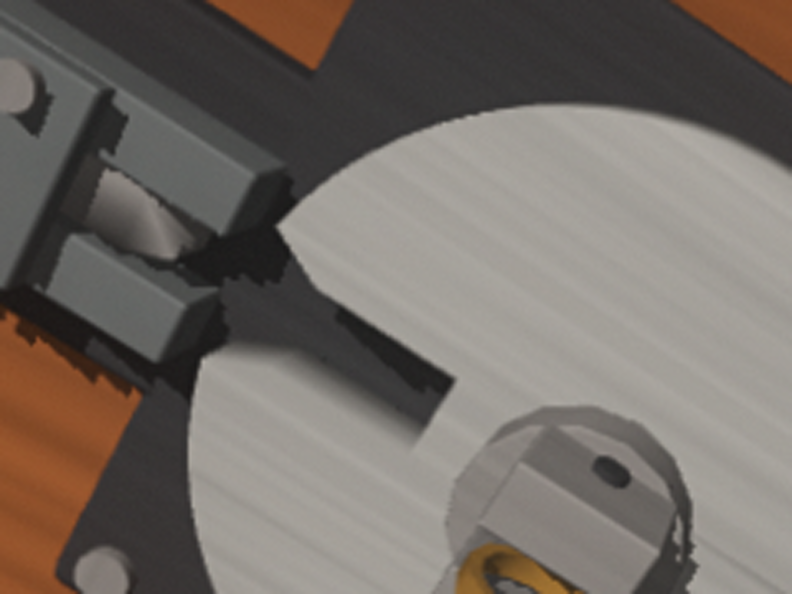

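Run:
```python
from h import *
np.set_printoptions(precision=4,suppress=True)
y=np.array([np.cos(BY),np.sin(BY)]);x=np.array([y[1],-y[0]])
f=lambda u,v,z,o=.0018:(lambda w:np.array([w@x-o,w@y]))(pt('wrist',u,v,z=z)[:2]-C)
for n,u,v,z in [('mouthA',144.2,167.3,.026),('mouthB',121.5,208.2,.026),('flA',60+318/3.3,100+290/3.3,.026),('innerA',197.9,215.2,.026),('innerB',185,237,.026),('railLinner',60+218/3.3,100+237/3.3,.024),('railRinner',60+218/3.3,100+290/3.3,.024),('pin',311,304,.058)]:
    print(n,'base',f(u,v,z))
print(manip.current_ee_pos(), [(r['at'],r['confidence']) for r in manip.look_for('wrist','pin_top')],[(r['at'],r['confidence']) for r in manip.look_for('wrist','slot_mouth')])
```

```text
mouthA base [0.0144 0.0627]
mouthB base [-0.0118  0.0629]
flA base [0.0085 0.0524]
innerA base [0.0079 0.0272]
innerB base [-0.0066  0.0271]
railLinner base [0.0062 0.0701]
railRinner base [-0.0015  0.0663]
pin base [ 0.0129 -0.0426]
[ 0.5476 -0.1711  0.099 ] [([0.5401, -0.1242, 0.0278], 0.57), ([0.5348, -0.0041, 0.0258], 0.31)] [([0.5396, -0.1223, 0.0275], 0.59)]
```

Run:
```python
from h import *
np.set_printoptions(precision=4,suppress=True)
y=np.array([np.cos(BY),np.sin(BY)])
P=lambda s,z:[*(C+s*y),z]
A=att(BY)
manip.move_ptp(P(.228,.10),A); manip.move_l(P(.228,.017),max_speed=.1)
print(manip.current_time(),manip.current_force())
manip.move_l(P(.185,.017),max_speed=.05)
s=.185
while s>.146:
    s-=.003 if s>.162 else .001
    manip.move_l(P(s,.017),max_speed=.03); f=manip.current_force(); a=f[:2]@y
    e=(manip.current_ee_pos()[:2]-C)@y
    print(round(s,4),round(e,4),round(a,2),round(manip.current_time(),2))
    if a>12: break
```

```text
13.3917 [ 0.254   0.6976 -0.4379]
0.182 0.1819 -0.44 14.65
0.179 0.1788 -0.35 14.9
0.176 0.1758 -0.44 15.15
0.173 0.1728 0.24 15.4
0.17 0.1698 0.49 15.65
0.167 0.1668 0.07 15.9
0.164 0.1638 0.37 16.15
0.161 0.1608 -0.7 16.4
0.16 0.1599 0.33 16.65
0.159 0.1589 -0.26 16.9
0.158 0.1579 -0.84 17.15
0.157 0.1569 0.37 17.4
0.156 0.1559 -0.18 17.65
0.155 0.1549 0.24 17.9
0.154 0.1547 7.45 18.15
0.153 0.1546 16.17 18.4
```

Run:
```python
from h import *
y=np.array([np.cos(BY),np.sin(BY)])
P=lambda s,z:[*(C+s*y),z]
manip.move_l(P(.20,.017),max_speed=.08); manip.move_l(P(.23,.2),max_speed=.15)
save('wrist','wrist3.png'); print(manip.current_time(),manip.current_force())
save('top','top3.png')
w=cv2.imread('pics/wrist3.png'); t=cv2.resize(cv2.imread('pics/top3.png')[190:300,260:420],(400,275))
cv2.imwrite('pics/c3.png',np.hstack([cv2.resize(w,(400,300)),cv2.copyMakeBorder(t,0,25,0,0,0)]))
```

```text
20.575 [ 0.24338772 -0.27737793  0.72976989]
```

View pics/c3.png

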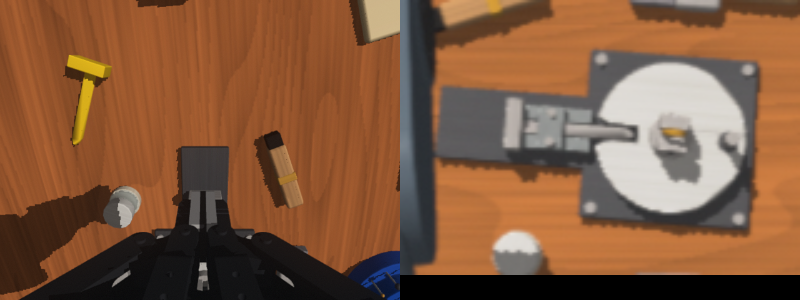

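The top view (right half) shows the head at (513,122) against the guide. The bar lies in the slot with its tip at about (632,132), the pin is opposite at (732,138), and the bystanders have not moved.

```bash
python3 -c "
from bench import manip
print(manip.sign_off())"
```

```text
the job is handed in; nothing more can be done
None
```

The turntable is locked: the slot faces the guide, the bar is fully home with its head against the guide, and the job was handed in at about 21 s of the 54 s allowed; no verdict came back.

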